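# Make up two dispensing sets

## Task

Make up two dispensing sets from the stock standing between the trays: the cough set, in the two-bay tray, is the tallest brown bottle and the small dosing cup; the skin set, in the three-bay tray, is the wide low ointment jar (it fits the large bay), the smallest brown bottle and the slim dropper bottle. Stand each upright on the tray's floor, one to a bay, and set the glass bottles down gently, without dropping them. Leave the rest of the stock standing where it is.

Things in the scene. Friction and masses are not known exactly. Their poses are not given: they have to be found in the camera images.
- bottle_tall: The tallest brown glass medicine bottle, white screw cap, paper label. Body 48 mm across, straight up to 83 mm, then shoulder and a cap 28 mm across; 118 mm tall. About 0.2 kg. Stands upright on the bench. Origin at the centre of its underside, z up along its axis. 
- dosing_cup: The small white plastic dosing cup, open at the top, 40 mm across at the rim (38 at the foot), 50 mm tall, 2 mm wall, 30 g. Stands mouth up. Origin at the centre of its underside, z up along its axis. 
- ointment_jar: The wide low white ointment jar with a ribbed red lid: 58 mm across, 46 mm tall, straight-sided. About 0.09 kg. Origin at the centre of its underside, z up along its axis. 
- bottle_small: The smallest brown glass bottle, white cap, paper label. Body 36 mm across, straight up to 40 mm, then shoulder and a cap 22 mm across; 68 mm tall. About 70 g. Origin at the centre of its underside, z up along its axis. 
- dropper: The slim white plastic dropper bottle with a pointed nozzle: body 32 mm across, straight up to 44 mm; nozzle 18 mm across and tapering; 76 mm tall, 30 g. Origin at the centre of its underside, z up along its axis. 
- bottle_mid: Not called for: the middle brown glass bottle, 41 mm across, 90 mm tall, cap 26 mm across. Origin at the centre of its underside, z up along its axis. 
- jar_tall: Not called for: the tall narrow white jar with red lid, 44 mm across, 78 mm tall. Origin at the centre of its underside, z up along its axis. 
- beaker: Not called for: the big white plastic cup, open, 62 mm across, 74 mm tall. Origin at the centre of its underside, z up along its axis. 
- tray_two: Low pale grey plastic dispensing tray with two bays, 142 x 82 mm, fixed to the bench, 20 mm high; floor 3 mm thick, walls and divider 4 mm. Origin at the centre of its underside, x along its length, z up. Both bays are 74 mm wide (y): the larger, 72 mm long, is centred at x = -33 mm; the smaller, 62 mm long, at x = +38 mm.
- tray_three: Low pale grey plastic tray with three bays in a row, 202 x 82 mm, fixed to the bench, 20 mm high; floor 3 mm thick, walls and dividers 4 mm. Origin at the centre of its underside, x along its length, z up. All bays are 74 mm wide (y): the large end bay, 78 mm long, is centred at x = -58 mm; the two smaller, 54 mm long, at x = +12 mm and x = +70 mm. The ointment jar fits only the large bay.
Mind the look-alikes: they are no part of the job. What is shaped like the ointment_jar but green is not meant. What is shaped like the bottle_small but blue is not meant.

How it is judged (in metres and radians):
At the end, for the whole second after the job is handed in: Tallest bottle and dosing cup stand in the two bays of the two-bay tray; wide jar in the large bay of the three-bay tray, smallest bottle and dropper in its other two, one each; feet within 5 mm of the floor, upright within 0.12 rad, at rest. The other stock upright, within 20 mm of its start (y of bottle_tall in the frame of tray_two between -0.037 and 0.037 m and z of bottle_tall in the frame of tray_two between -0.002 and 0.008 m and angle between each of bottle_tall, dosing_cup, ointment_jar, bottle_small, dropper, bottle_mid, jar_tall, beaker's own z axis and vertical below 0.12 rad and linear speed of each of bottle_tall, dosing_cup, ointment_jar, bottle_small, dropper below 0.02 m/s and angular speed of each of bottle_tall, dosing_cup, ointment_jar, bottle_small, dropper below 0.2 rad/s and y of dosing_cup in the frame of tray_two between -0.037 and 0.037 m and z of dosing_cup in the frame of tray_two between -0.002 and 0.008 m and y of ointment_jar in the frame of tray_three between -0.037 and 0.037 m and z of ointment_jar in the frame of tray_three between -0.002 and 0.008 m and y of bottle_small in the frame of tray_three between -0.037 and 0.037 m and z of bottle_small in the frame of tray_three between -0.002 and 0.008 m and y of dropper in the frame of tray_three between -0.037 and 0.037 m and z of dropper in the frame of tray_three between -0.002 and 0.008 m and ((x of bottle_tall in the frame of tray_two between -0.069 and 0.003 m and x of dosing_cup in the frame of tray_two between 0.007 and 0.069 m) or (x of bottle_tall in the frame of tray_two between 0.007 and 0.069 m and x of dosing_cup in the frame of tray_two between -0.069 and 0.003 m)) and x of ointment_jar in the frame of tray_three between -0.097 and -0.019 m and ((x of bottle_small in the frame of tray_three between -0.015 and 0.039 m and x of dropper in the frame of tray_three between 0.043 and 0.097 m) or (x of bottle_small in the frame of tray_three between 0.043 and 0.097 m and x of dropper in the frame of tray_three between -0.015 and 0.039 m)) and distance of each of bottle_mid, jar_tall, beaker from where it was at the start of the episode below 0.02 m); the robot touches nothing.
It fails at once if stock that is not called for (middle brown bottle, tall jar, big cup) is shifted 20 mm or more or knocked over (distance of any of bottle_mid, jar_tall, beaker from where it was at the start of the episode above 0.02 m or angle between any of bottle_mid, jar_tall, beaker's own z axis and vertical above 0.5 rad).
It fails at once if a glass bottle is dropped: it comes down on the tray faster than 0.6 m/s ((horizontal distance between bottle_tall and tray_two below 0.11 m and z of bottle_tall in the frame of tray_two below 0.03 m and linear speed of bottle_tall above 0.6 m/s) or (horizontal distance between bottle_small and tray_three below 0.11 m and z of bottle_small in the frame of tray_three below 0.03 m and linear speed of bottle_small above 0.6 m/s)).
It also fails if it takes over 141 s, if anything falls off the work surface, if the arm or the gripper's body presses on something with over 40 N, if the wrist force passes 120 N, or if a joint passes its speed limit or range.

## Robot

A 7-joint arm with a two-finger parallel gripper is mounted at the origin on the work surface. World frame = base frame: x ahead of the robot, y to its left, z up, the work surface at z = 0. Lengths are in mm, angles in rad, forces in N, time in s.
With the tool pointing down it reaches from about 425 to 1025 mm from the base axis. Payload 9.4 kg.
Tool frame: the origin (TCP) lies midway between the tips of the shut fingers; the grasp point (between the pads) lies 19 mm behind it (ctrl.hold_point_z is the distance from the TCP to the grasp point, in mm); z points along the fingers, y is the line along which they close (so a half turn about z gives the same grasp; the last joint's range is limited). The gripper opens to 85 mm and grips with 20 to 120 N. Pads are 22 mm wide; open, the fingers measure 114 mm over their backs; the gripper's body (76 mm by 85 mm) begins 54 mm behind the grasp point. The pads swing forward as they close: fully open they stand 13 mm farther back than shut.
Start: joints at [1.152, 0.599, -0.003, 1.599, 0.002, 0.943, -0.08], TCP at [242.999, -683.064, 231.275] pointing down, gripper open.
Joint ranges: [-2.57, 2.57], [-0.35, 1.97], [-1.29, 1.29], [0.11, 2.56], [-1.05, 4.19], [0.11, 1.86], [-2.63, 2.63]. Speed limits (rad/s): [2.22, 2.22, 3.01, 3.01, 3.14, 3.14, 3.14].

## Interface

Orientations are given as a rotation vector (axis times angle).
In Python, from bench import monitor, vision, ctrl gives the robot as it stands.
- The arm moves only by the tool send_rows, never from a script. Its argument "increments" is a list that holds one entry, the list of rows, each a list of 4 numbers: the shift along the world's x, y, z in cm, then the turn about the world's z in rad. A call has 1 to 10 rows; each row is the pose to reach, as a shift and turn from the pose commanded when the call began; what a row does not reach only later rows make up. A row lasts 1/10 s, in which the tool goes at most 50 mm and 8.59 degrees, less where a joint would pass 70% of its speed; a pose out of reach is approached as far as the arm can. A call with a gripper value outside its range is refused whole. "fingers" is the closure, from 0 (fully open) to 1 (shut), set as the call begins (left out, the last holds). The fingers move at their own pace and stop on an object; the grip force is fixed at half the most. Time passes only in rows, so rows that repeat a pose let the fingers close. It gives the time, the measured TCP pose, the force, the opening and the grip force at its end, in the units of the state.
- monitor.read_state(): the state, without advancing time (a new reading comes with each control period).
- vision.read_camera(name): name is "side" or "top" or "wrist"; returns a dict with "pixels" (384x512x3 uint8, red, green, blue), "K" (3x3 intrinsics, pixels), "eye" and "orientation" of the camera in the world. Camera axes: x right, y down, z forward; pixel columns grow to the right and rows downward; lengths in mm; the calibration is good to about 2 mm. A picture is of the moment at which its call begins. There is no depth.
- ctrl.sign_off(): hands the job in; it is judged then, once.
The state is a dict: "time": time; "joint_positions": joint angles; "qd": joint speeds; "joint_efforts": joint torques, N m; "tcp_pos": TCP position; "eef_rot": TCP orientation; "contact_force": force on the tool from outside, world axes, zero at the start; "moment": the same for the moment, N m; "grip_width": finger opening in mm; "gripper_force": force on a finger pad.
Only numpy, scipy, OpenCV 4.12 (cv2) and the standard library are available. Lean on these libraries where they do the work, as an engineer would, in place of code of your own. Each camera call takes 0.05 s, during which the arm holds its last target. There are 200 camera calls.

## Working session

There is one attempt and no reset: what is moved stays moved. The work goes in short steps, Python scripts to look and compute and a tool call to move; the robot and the scene stay as the last step left them, time stands still between calls to the robot, and variables do not carry over. Pictures are saved under pics/ and viewed, at most 14 in all, crops included, and the job is handed in when it is done.

Besides the shell and the picture viewer there is one more tool, called as name(argument=value, ...), one argument or row to a line, values as JSON. send_rows: Moves the arm, as the interface text tells. Its arguments: {"type":"object","properties":{"increments":{"type":"array"},"fingers":{"type":"number"}},"required":["increments"]}

```bash
mkdir -p pics; ls
python3 - <<'E'
from bench import monitor, vision, ctrl
import cv2,numpy as np
s=monitor.read_state();print(s['time'],s['tcp_pos'],s['eef_rot'],s['grip_width'],s['contact_force'])
for n in ['top','side']:
    c=vision.read_camera(n);np.savez('pics/%s0.npz'%n,**{k:c[k] for k in c})
    cv2.imwrite('pics/%s0.png'%n,c['pixels'][...,::-1]);print(n,c['K'],c['eye'],c['orientation'])
E
```

```text
pics
0.0 [ 242.82662662 -682.59410554  230.40657992] [-3.09426342e+00 -5.34181906e-01  6.83026146e-04] 85.3660807088772 [-0.44420643 -0.19005965  0.53968739]
top [[457.87178508   0.         258.30661506]
 [  0.         457.87178508 191.18750704]
 [  0.           0.           1.        ]] [ 418.96865997  -11.23779381 1158.33843375] [-2.14275042  2.1242248  -0.12906915]
side [[435.93761302   0.         260.98636359]
 [  0.         435.93761302 183.05461871]
 [  0.           0.           1.        ]] [284.25611082 830.70967456 640.19364872] [-0.49254274  2.59210016 -1.37040529]
```

View pics/top0.png

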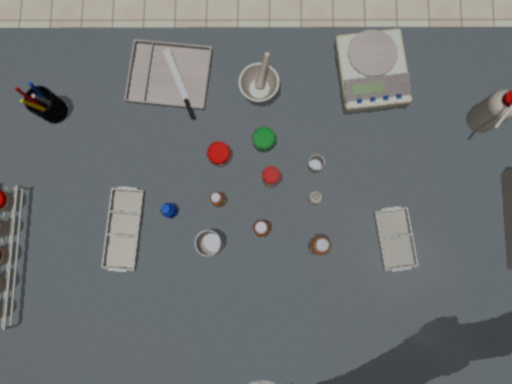

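View pics/side0.png

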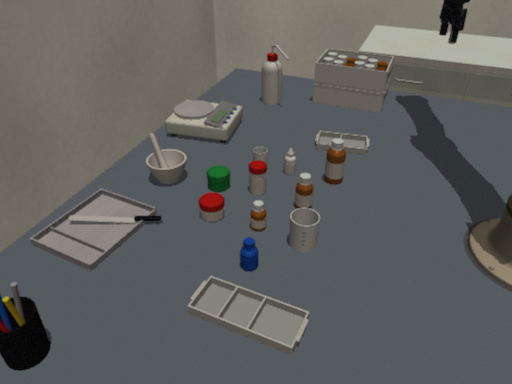

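Top view: three-bay tray at (123,229), two-bay tray at (397,239), ointment jar (218,153), small bottle (217,199), tall bottle (321,245), dropper (315,198), cup (316,163), jar_tall (271,176), mid bottle (261,228), beaker (208,243). The side view agrees with this.

```bash
cat > h.py <<'E'
import numpy as np,cv2
from scipy.spatial.transform import Rotation as R
def ray(c,uv,z):
    d=R.from_rotvec(c['orientation']).as_matrix()@np.linalg.inv(c['K'])@np.array([uv[0],uv[1],1.])
    return np.array(c['eye'])+d*(z-c['eye'][2])/d[2]
def proj(c,p):
    q=c['K']@(R.from_rotvec(c['orientation']).as_matrix().T@(np.array(p,float)-c['eye']));return q[:2]/q[2]
def blob(m,uv,r=14):
    """centroid of the mask component nearest uv"""
    n,l,s,ce=cv2.connectedComponentsWithStats(m.astype(np.uint8))
    d=[np.hypot(*(ce[i]-uv)) if s[i,4]>8 else 1e9 for i in range(1,n)]
    i=1+int(np.argmin(d));return ce[i],s[i]
E
python3 - <<'E'
from h import *
c=dict(np.load('pics/top0.npz'));im=c['pixels']
hsv=cv2.cvtColor(im,cv2.COLOR_RGB2HSV).astype(int);H,S,V=[hsv[...,i] for i in range(3)]
red=((H<6)|(H>174))&(S>170)&(V>90); white=(S<70)&(V>130); pale=(S<60)&(V>110)
for n,m,uv,z in [('jar',red,(218,153),46),('jar_tall',red,(271,176),78),('small',white,(216,198),68),('mid',white,(261,228),90),('tall',white,(321,244),118),('dropper',white,(315,198),60),('cup',white,(316,162),50),('beaker',white,(208,242),74)]:
    ce,s=blob(m,uv);print(n,ce.round(1),s,ray(c,ce,z).round(1))
for n,uv in [('t3',(123,229)),('t2',(397,239))]:
    m=pale.astype(np.uint8).copy();m=cv2.morphologyEx(m,cv2.MORPH_CLOSE,np.ones((5,5)))
    k,l,s,ce=cv2.connectedComponentsWithStats(m);i=l[uv[1],uv[0]]
    pts=np.argwhere(l==i)[:,::-1].astype(np.float32)
    w=np.array([ray(c,p,18)[:2] for p in pts],np.float32);print(n,cv2.minAreaRect(w))
cv2.imwrite('pics/z.png',cv2.resize(im[130:285,90:430,::-1],None,fx=2.35,fy=2.35,interpolation=cv2.INTER_CUBIC))
E
```

```text
jar [217.8 152.7] [207 142  22  22 377] [679.3 120.1  46. ]
jar_tall [267.2 176.4] [263 170  10  13  83] [614.1  -3.6  78. ]
small [215.  197.1] [211 192   9  11  78] [564.6 121.8  68. ]
mid [260.5 227. ] [255 221  12  13 126] [491.9  11.   90. ]
tall [321.7 244.6] [315 238  14  14 149] [ 451.7 -127.8  118. ]
dropper [315.4 196.7] [310 191  12  12 113] [ 568.3 -120.1   60. ]
cup [315.  164.2] [309 159  13  11 114] [ 650.3 -120.9   50. ]
beaker [208.9 243. ] [194 230  27  27 417] [454.2 132.9  74. ]
t3 ((609.8992919921875, 44.4150390625), (1372.6929931640625, 991.633544921875), 89.74319458007812)
t2 ((609.8992919921875, 44.4150390625), (1372.6929931640625, 991.633544921875), 89.74319458007812)
```

View pics/z.png

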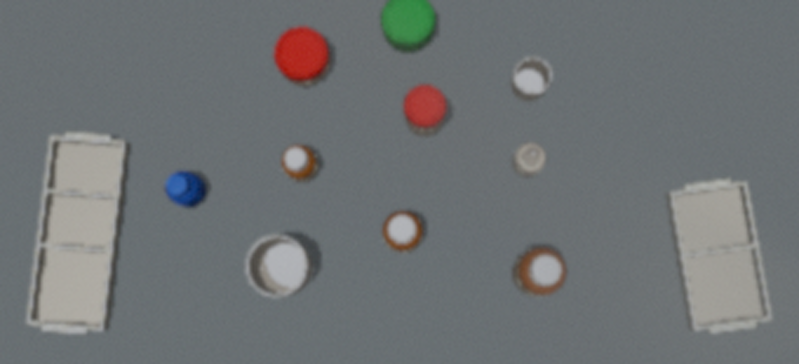

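Zoomed crop: three-bay tray corners at about (51,138),(127,140),(105,328),(28,322) with its large bay at the bottom, towards the robot. Two-bay corners are (671,193),(748,184),(770,319),(693,330), also with the large bay at the bottom.

Run:
```python
from h import *
c=dict(np.load('pics/top0.npz'));sd=dict(np.load('pics/side0.npz'))
def w(z,h):return ray(c,(np.array(z)+.5)/2.35-.5+np.array([90,130]),h)
T={'t3':[(51,138),(127,140),(105,328),(28,322)],'t2':[(671,193),(748,184),(770,319),(693,330)]}
for k,v in T.items():
    p=np.array([w(z,20)[:2] for z in v]);r=cv2.minAreaRect(p.astype(np.float32))
    x=(p[0]+p[1]-p[2]-p[3])/2;L=np.hypot(*x);a=np.arctan2(x[1],x[0]);ce=p.mean(0)
    print(k,p.round().tolist(),'c',ce.round(1),'yaw',a.round(3),'len',L.round(1),np.hypot(*((p[0]+p[3]-p[1]-p[2])/2)).round(1))
    for b in ([-58,12,70] if k=='t3' else [-33,38]): print('  bay',b,(ce+b*np.array([np.cos(a),np.sin(a)])).round(1))
print('jar_tall',w((425,105),78).round(1),'cup',w((532,77),50).round(1),'beaker',w((278,265),74).round(1),'blue',w((178,185),68).round(1),'green',w((409,20),46).round(1))
for n,p in dict(jar=(679.3,120.1,46),small=(564.6,121.8,68),tall=(451.7,-127.8,118),dropper=(568.3,-120.1,76),cup=(650.3,-120.9,50),mid=(491.9,11,90)).items():print(n,proj(sd,p).round(1))
```

```text
t3 [[591.0, 392.0], [590.0, 309.0], [390.0, 323.0], [395.0, 405.0]] c [491.4 357.1] yaw -0.068 len 198.4 82.4
  bay -58 [433.6 361. ]
  bay 12 [503.4 356.2]
  bay 70 [561.3 352.3]
t2 [[537.0, -272.0], [547.0, -353.0], [407.0, -370.0], [395.0, -291.0]] c [ 471.3 -321.5] yaw 0.128 len 142.6 81.1
  bay -33 [ 438.6 -325.7]
  bay 38 [ 509.  -316.7]
jar_tall [619.1 -11.6  78. ] cup [ 654.7 -123.5   50. ] beaker [455.5 135.   74. ] blue [536.2 240.7  68. ] green [716.7   6.   46. ]
jar [212.  198.7]
small [258.2 202.6]
tall [337.6 140.5]
dropper [291.2 147.9]
cup [261.9 150.6]
mid [305.3 175.1]
```

send_rows(
  increments=[
    [[2.8,3.8,0,-0.034],[5.6,7.6,0,-0.068],[8.4,11.4,0,-0.102],[11.2,15.2,0,-0.136],[14,19,0,-0.17],[16.8,22.8,0,-0.204],[19.6,26.6,0,-0.238],[22.4,30.4,0,-0.272],[25.2,34.2,0,-0.306],[28,38,0,-0.342]],
  ],
  fingers=0,
)

```text
time: 1.1
tcp_pos: [523.8, -301.3, 231.1]
eef_rot: [-3.141, 0.003, 0.001]
contact_force: [0.7, 0.4, 0.1]
grip_width: 85.4
gripper_force: 0.0
```

send_rows(
  increments=[
    [[2.2,3,0,0],[4.4,6,0,0],[6.6,9,0,0],[8.8,12,0,0],[11,15,0,0],[12.5,17,0,0],[13.1,18,0,0],[13.1,18,0,0],[13.1,18,0,0]],
  ],
)

```text
time: 2.0
tcp_pos: [653.0, -124.5, 231.1]
eef_rot: [3.141, -0.002, -0.002]
contact_force: [-1.7, -0.7, -1.0]
grip_width: 85.6
gripper_force: 0.0
```

Run:
```python
from bench import monitor, vision
import cv2,numpy as np
s=monitor.read_state();print(s['time'],s['tcp_pos'],s['eef_rot'],s['contact_force'])
c=vision.read_camera('wrist');np.savez('pics/w1.npz',**c);cv2.imwrite('pics/w1.png',c['pixels'][...,::-1]);print(c['eye'],c['orientation'])
```

```text
2.0 [ 653.04697299 -124.54109252  231.05133246] [ 3.14071322e+00 -2.13297601e-03 -1.67246106e-03] [-1.69439045 -0.65632449 -1.00976298]
[ 727.24979412 -123.54270009  374.33122685] [ 2.05843434 -2.06108488 -0.30946942]
```

View pics/w1.png

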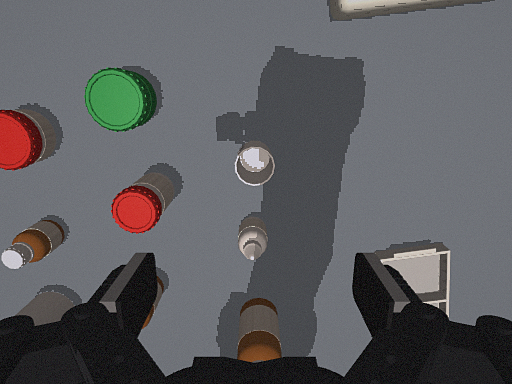

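Wrist view: cup rim centre (255,164), dropper tip (252,250), tall-jar lid (136,209), two-bay tray at lower right.

Run:
```python
from h import *
c=dict(np.load('pics/w1.npz'))
for n,uv,z in [('cup',(255,164.5),50),('dropper tip',(252,250),74),('dropper body',(252,230),44),('jar_tall',(136,208),78),('t2 corner far left?',(449,250),20)]:print(n,ray(c,uv,z).round(1))
```

```text
cup [ 656.8 -124.5   50. ]
dropper tip [ 576.2 -121.4   74. ]
dropper body [ 584.6 -121.3   44. ]
jar_tall [621.7 -13.4  78. ]
t2 corner far left? [ 548.7 -350.1   20. ]
```

send_rows(
  increments=[
    [[0.3,0,-4,0],[0.3,0,-8,0],[0.3,0,-12,0],[0.3,0,-16,0],[0.3,0,-19,0],[0.3,0,-21,0],[0.3,0,-21.5,0],[0.3,0,-21.5,0]],
  ],
)

```text
time: 2.85
tcp_pos: [656.2, -124.5, 16.0]
eef_rot: [3.141, -0.003, -0.002]
contact_force: [1.0, -0.1, 0.6]
grip_width: 85.3
gripper_force: 0.0
```

send_rows(
  increments=[
    [[0,0,0,0],[0,0,0,0],[0,0,0,0],[0,0,0,0],[0,0,0,0],[0,0,0,0],[0,0,0,0],[0,0,0,0]],
  ],
  fingers=1,
)

```text
time: 3.65
tcp_pos: [657.7, -123.4, 17.7]
eef_rot: [3.141, -0.0, 0.003]
contact_force: [-1.0, -0.4, 6.2]
grip_width: 38.2
gripper_force: 59.3
```

send_rows(
  increments=[
    [[0,0,3,0],[0,0,7,0],[0,0,11,0],[0,0,14,0],[-1.5,-2,15,0],[-4,-5.2,15,0],[-6.5,-8.5,15,0],[-9,-11.8,15,0],[-11.5,-15.1,15,0],[-13.5,-17.7,15,0]],
  ],
)

```text
time: 4.65
tcp_pos: [520.2, -302.2, 166.9]
eef_rot: [3.141, -0.003, 0.0]
contact_force: [0.2, -0.3, 0.4]
grip_width: 38.6
gripper_force: 60.3
```

send_rows(
  increments=[
    [[-1,-1.3,0,0],[-1.3,-1.7,-2,0],[-1.3,-1.7,-5,0],[-1.3,-1.7,-8,0],[-1.3,-1.7,-11,0],[-1.3,-1.7,-13,0],[-1.3,-1.7,-14,0],[-1.3,-1.7,-14.5,0],[-1.3,-1.7,-14.6,0],[-1.3,-1.7,-14.6,0]],
  ],
)

```text
time: 5.65
tcp_pos: [509.7, -317.0, 21.1]
eef_rot: [3.141, 0.0, 0.002]
contact_force: [-0.2, -0.3, -0.7]
grip_width: 38.0
gripper_force: 60.2
```

send_rows(
  increments=[
    [[0,0,0,0],[0,0,0,0],[0,0,0,0],[0,0,0,0],[0,0,0,0],[0,0,3,0],[0,0,7,0],[0,0,12,0],[0,0,17,0],[0,0,21,0]],
  ],
  fingers=0,
)

```text
time: 6.65
tcp_pos: [509.1, -317.3, 233.3]
eef_rot: [3.141, -0.001, 0.003]
contact_force: [1.3, -0.9, 0.1]
grip_width: 85.4
gripper_force: 0.0
```

send_rows(
  increments=[
    [[-0.8,3,0,0],[-1.8,7,0,0],[-3,11,0,0],[-4,14.5,0,0],[-5,17.5,0,0],[-5.7,18.9,0,0],[-5.7,18.9,0,0]],
  ],
)

```text
time: 7.35
tcp_pos: [451.2, -126.6, 230.4]
eef_rot: [-3.141, -0.004, 0.001]
contact_force: [0.7, -0.9, -0.3]
grip_width: 85.3
gripper_force: 0.0
```

Run:
```python
from bench import monitor, vision
import cv2,numpy as np
s=monitor.read_state();print(s['time'],s['tcp_pos'])
c=vision.read_camera('wrist');np.savez('pics/w2.npz',**c);cv2.imwrite('pics/w2.png',c['pixels'][...,::-1])
```

```text
7.35 [ 451.22201363 -126.55025882  230.44500368]
```

View pics/w2.png

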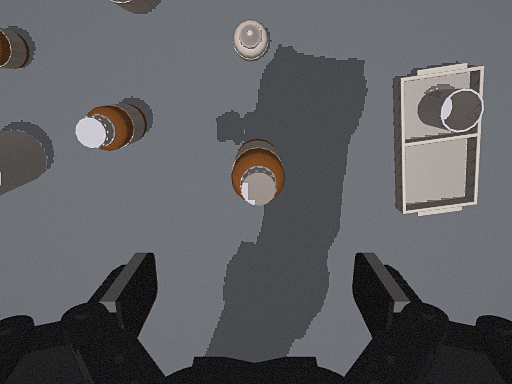

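The cup stands upright in the small bay. Tall-bottle cap is at (259,187), dropper nozzle at (250,34) and its foot ring around (251,45). Tray corners are at (401,80),(484,67),(478,207),(402,214).

Run:
```python
from h import *
c=dict(np.load('pics/w2.npz'))
for n,uv,z in [('tall cap',(259,187),118),('dropper tip',(250,34),74),('dropper body',(251,42),44),('mid',(91,132),90),('cup rim',(462,110),53)]:print(n,ray(c,uv,z).round(1))
p=np.array([ray(c,u,20)[:2] for u in [(401,80),(484,67),(478,207),(402,214)]]);ce=p.mean(0);x=(p[0]+p[1]-p[2]-p[3])/2;print(ce,np.hypot(*x),np.arctan2(x[1],x[0]),(ce-33*x/np.hypot(*x)).round(1),(ce+38*x/np.hypot(*x)).round(1))
```

```text
tall cap [ 451.9 -129.3  118. ]
dropper tip [ 568.6 -121.8   74. ]
dropper body [ 566.3 -122.3   44. ]
mid [491.2  10.8  90. ]
cup rim [ 507.9 -317.8   53. ]
[ 469.04008215 -322.29037859] 145.78612931188565 0.14744137296372642 [ 436.4 -327.1] [ 506.6 -316.7]
```

send_rows(
  increments=[
    [[0,0,-3,0],[0,0,-7,0],[0,0,-11,0],[0,0,-14,0],[0,0,-16.5,0],[0,0,-17.6,0],[0,0,-18,0],[0,0,-18,0]],
  ],
)

```text
time: 8.2
tcp_pos: [452.3, -128.7, 50.3]
eef_rot: [3.141, -0.002, -0.0]
contact_force: [-0.3, -0.6, 0.4]
grip_width: 85.5
gripper_force: 0.0
```

send_rows(
  increments=[
    [[0,0,0,0],[0,0,0,0],[0,0,0,0],[0,0,0,0],[0,0,0,0],[0,0,0,0],[0,0,0,0],[0,0,0,0]],
  ],
  fingers=1,
)

```text
time: 9.0
tcp_pos: [452.6, -128.3, 51.4]
eef_rot: [3.141, -0.0, 0.003]
contact_force: [-0.5, -0.5, 9.7]
grip_width: 46.7
gripper_force: 59.8
```

send_rows(
  increments=[
    [[0,0,1.5,0],[0,0,4,0],[0,0,7,0],[0,0,10,0],[0,-1,12,0],[-0.2,-3,12,0],[-0.5,-6,12,0],[-0.8,-9.5,12,0],[-1.1,-13,12,0],[-1.3,-16,12,0]],
  ],
)

```text
time: 10.0
tcp_pos: [438.4, -289.7, 170.8]
eef_rot: [3.141, -0.001, 0.0]
contact_force: [0.8, -0.4, -2.8]
grip_width: 46.7
gripper_force: 62.4
```

send_rows(
  increments=[
    [[-0.1,-2.5,0,0],[-0.2,-3.5,0,0],[-0.2,-3.8,0,0],[-0.2,-3.8,-2,0],[-0.2,-3.8,-5,0],[-0.2,-3.8,-8,0],[-0.2,-3.8,-10,0],[-0.2,-3.8,-11,0],[-0.2,-3.8,-11.2,0],[-0.2,-3.8,-11.3,0]],
  ],
)

```text
time: 11.0
tcp_pos: [437.4, -325.6, 57.8]
eef_rot: [3.142, 0.001, 0.001]
contact_force: [0.8, 0.4, -2.1]
grip_width: 47.0
gripper_force: 62.3
```

send_rows(
  increments=[
    [[0,0,-0.2,0],[0,0,-0.3,0],[0,0,-0.4,0],[0,0,-0.4,0]],
  ],
)

```text
time: 11.4
tcp_pos: [437.4, -326.4, 54.5]
eef_rot: [3.141, -0.001, 0.002]
contact_force: [-0.9, 0.9, 8.7]
grip_width: 46.3
gripper_force: 63.2
```

send_rows(
  increments=[
    [[0,0,0,0],[0,0,0,0],[0,0,0,0],[0,0,0,0],[0,0,0,0],[0,0,2,0],[0,0,6,0],[0,0,10,0],[0,0,14,0],[0,0,16.7,0]],
  ],
  fingers=0,
)

```text
time: 12.4
tcp_pos: [437.3, -326.4, 223.0]
eef_rot: [3.14, -0.001, 0.003]
contact_force: [-0.3, -0.7, 0.6]
grip_width: 85.3
gripper_force: 0.0
```

send_rows(
  increments=[
    [[1.5,2.5,0,0],[4,6.2,0,0],[6.5,10,0,0],[9,14,0,0],[11,17.2,0,0],[12.5,19.5,0,0],[13.2,20.4,0,0],[13.2,20.4,0,0]],
  ],
)

```text
time: 13.2
tcp_pos: [569.6, -120.8, 220.0]
eef_rot: [-3.141, -0.004, 0.0]
contact_force: [-0.7, -0.4, -0.1]
grip_width: 85.5
gripper_force: 0.0
```

Run:
```python
from bench import monitor, vision
import cv2,numpy as np
s=monitor.read_state();print(s['time'],s['tcp_pos'])
c=vision.read_camera('wrist');np.savez('pics/w3.npz',**c);cv2.imwrite('pics/w3.png',c['pixels'][...,::-1])
```

```text
13.2 [ 569.55347192 -120.84902737  220.03495366]
```

View pics/w3.png

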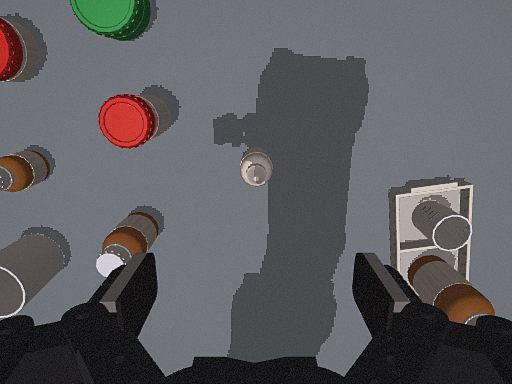

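Tall bottle and cup both stand in the two-bay tray. Dropper tip is at (257,177), shoulder centre around (257,168).

Run:
```python
from h import *
c=dict(np.load('pics/w3.npz'))
for n,uv,z in [('tip',(257,177),75),('shoulder',(256.5,168),46)]:print(n,ray(c,uv,z).round(1))
```

```text
tip [ 570.1 -122.3   75. ]
shoulder [ 571.6 -122.    46. ]
```

send_rows(
  increments=[
    [[0.1,0,-4,0],[0.1,0,-8,0],[0.1,0,-12,0],[0.1,0,-16,0],[0.1,0,-19,0],[0.1,0,-20.2,0],[0.1,0,-20.4,0],[0.1,0,-20.4,0]],
  ],
)

```text
time: 14.05
tcp_pos: [570.0, -123.1, 17.1]
eef_rot: [3.141, -0.002, 0.001]
contact_force: [0.1, 1.1, -0.4]
grip_width: 85.4
gripper_force: 0.0
```

send_rows(
  increments=[
    [[0,0,0,0],[0,0,0,0],[0,0,0,0],[0,0,0,0],[0,0,0,0],[0,0,0,0],[0,0,0,0],[0,0,0,0]],
  ],
  fingers=1,
)

```text
time: 14.85
tcp_pos: [570.4, -122.1, 17.2]
eef_rot: [3.141, -0.0, 0.002]
contact_force: [-1.0, 0.3, 8.0]
grip_width: 30.9
gripper_force: 58.8
```

send_rows(
  increments=[
    [[0,0,3,0],[0,0,7,0],[0,0,11,0],[0,0,15,0],[0,1,18,0],[0,4,20,0],[-0.1,8,20,0],[-0.2,12.5,20,0],[-0.3,17,20,0],[-0.4,21.5,20,0]],
  ],
)

```text
time: 15.85
tcp_pos: [565.6, 94.6, 216.7]
eef_rot: [-3.142, 0.001, -0.001]
contact_force: [1.3, -0.2, -0.3]
grip_width: 30.7
gripper_force: 59.4
```

send_rows(
  increments=[
    [[-0.1,4.5,0,0],[-0.2,9,0,0],[-0.3,13.5,0,0],[-0.4,18,0,0],[-0.5,22,0,0],[-0.5,25,0,0],[-0.5,25.9,0,0],[-0.5,25.9,0,0],[-0.5,25.9,0,0]],
  ],
)

```text
time: 16.75
tcp_pos: [561.2, 350.3, 216.2]
eef_rot: [3.14, -0.002, -0.0]
contact_force: [0.2, -1.1, -0.1]
grip_width: 31.0
gripper_force: 59.4
```

Run:
```python
from bench import monitor, vision
import cv2,numpy as np
s=monitor.read_state();print(s['time'],s['tcp_pos'])
c=vision.read_camera('wrist');np.savez('pics/w4.npz',**c);cv2.imwrite('pics/w4.png',c['pixels'][...,::-1])
```

```text
16.75 [561.174699   350.28775102 216.19305603]
```

View pics/w4.png

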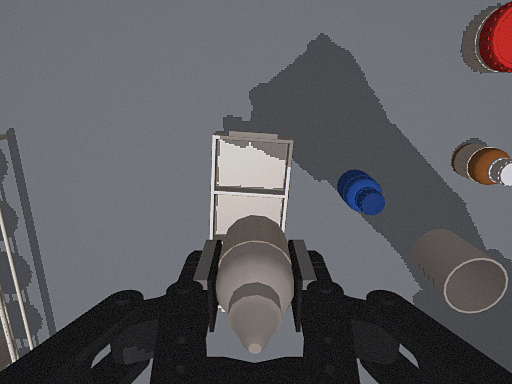

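Dropper is held upright. The tray's far corners are at (213,137) and (292,141), and the first divider runs from (217,190) to (288,194).

Run:
```python
from h import *
c=dict(np.load('pics/w4.npz'))
a,b,d,e=[ray(c,u,20)[:2] for u in [(213,137),(292,141),(215,190),(288,194)]]
m=(a+b)/2;print(a,b,np.hypot(*(a-b)),(d+e)/2)
x=np.array([np.cos(-.068),np.sin(-.068)])
for k in (-58,12,70):print(k,(m+(k-101)*x).round(1))
for n,uv,z in [('small',(502,174),68),('jar',(505,40),46)]:print(n,ray(c,uv,z).round(1))
```

```text
[589.9987174  392.33944286] [585.89673541 312.95358923] 79.49176065806101 [532.28927158 353.845364  ]
-58 [429.3 363.5]
12 [499.2 358.7]
70 [557.  354.8]
small [563.3 130.2  68. ]
jar [675.7 136.4  46. ]
```

send_rows(
  increments=[
    [[0,0.1,-3,0],[0,0.1,-7,0],[0,0.1,-11,0],[0,0.1,-14.5,0],[0,0.1,-17,0],[0,0.1,-18.5,0],[0,0.1,-19.2,0],[0,0.1,-19.6,0],[0,0.1,-19.7,0],[0,0.1,-19.7,0]],
  ],
)

```text
time: 17.8
tcp_pos: [561.7, 353.0, 20.4]
eef_rot: [-3.141, 0.001, -0.002]
contact_force: [1.0, -0.2, -0.7]
grip_width: 30.4
gripper_force: 59.5
```

send_rows(
  increments=[
    [[0,0,0,0],[0,0,0,0],[0,0,0,0],[0,0,0,0],[0,0,0,0],[0,0,3,0],[0,0,7,0],[0,0,12,0],[0,0,17,0],[0,0,20,0]],
  ],
  fingers=0,
)

```text
time: 18.8
tcp_pos: [561.9, 353.4, 223.4]
eef_rot: [-3.139, 0.001, -0.005]
contact_force: [1.2, 0.2, 0.6]
grip_width: 85.1
gripper_force: 0.0
```

send_rows(
  increments=[
    [[0,-3,0,0],[0,-7,0,0],[0,-11,0,0],[0,-15,0,0],[0,-19,0,0],[0.1,-21.5,0,0],[0.2,-22.8,0,0],[0.2,-22.8,0,0],[0.2,-22.8,0,0]],
  ],
)

```text
time: 19.7
tcp_pos: [563.1, 126.4, 219.3]
eef_rot: [-3.141, -0.001, -0.0]
contact_force: [-0.5, 0.1, 0.2]
grip_width: 85.6
gripper_force: 0.0
```

Run:
```python
from bench import monitor, vision
import cv2,numpy as np
s=monitor.read_state();print(s['time'],s['tcp_pos'])
c=vision.read_camera('wrist');np.savez('pics/w5.npz',**c);cv2.imwrite('pics/w5.png',c['pixels'][...,::-1])
```

```text
19.7 [563.0905959  126.39003914 219.31055472]
```

View pics/w5.png

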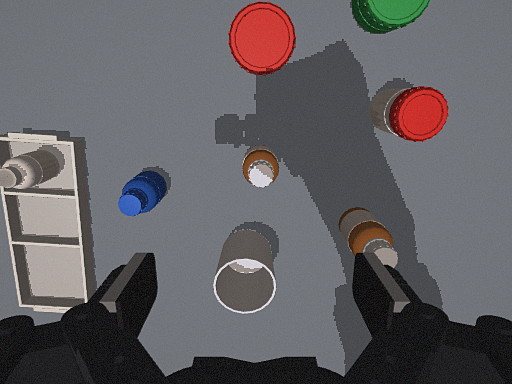

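Dropper stands in its bay. Small-bottle cap is at (261,175), jar lid centre at (262,37), beaker rim at (245,285), and the large bay is the bottom one.

Run:
```python
from h import *
c=dict(np.load('pics/w5.npz'))
for n,uv,z in [('small',(261,175),68),('jar',(262.5,37),46),('beaker',(245,285),74)]:print(n,ray(c,uv,z).round(1))
p=[ray(c,u,20)[:2] for u in [(0,139),(73,140),(86,304),(20,305)]];print(p)
for u in [(42,192),(48,243)]:print(ray(c,u,20).round(1))
```

```text
small [563.9 121.4  68. ]
jar [680.7 120.5  46. ]
beaker [454.6 136.4  74. ]
[array([589.22928456, 385.48526439]), array([588.30040742, 311.5690062 ]), array([394.50589614, 326.64853172]), array([393.02167746, 405.12848898])]
[533.1 353.2  20. ]
[473.6 357.5  20. ]
```

send_rows(
  increments=[
    [[0.1,-0.3,-4,0],[0.1,-0.3,-8,0],[0.1,-0.3,-12,0],[0.1,-0.3,-16,0],[0.1,-0.3,-19,0],[0.1,-0.3,-20.1,0],[0.1,-0.3,-20.3,0],[0.1,-0.3,-20.3,0]],
  ],
)

```text
time: 20.55
tcp_pos: [564.4, 122.8, 16.9]
eef_rot: [-3.141, -0.001, -0.001]
contact_force: [-0.2, -0.5, -0.2]
grip_width: 85.5
gripper_force: 0.0
```

send_rows(
  increments=[
    [[0,0,0,0],[0,0,0,0],[0,0,0,0],[0,0,0,0],[0,0,0,0],[0,0,0,0],[0,0,0,0],[0,0,0,0]],
  ],
  fingers=1,
)

```text
time: 21.35
tcp_pos: [564.5, 122.0, 17.4]
eef_rot: [-3.141, 0.001, -0.002]
contact_force: [-0.6, -0.6, 10.0]
grip_width: 34.2
gripper_force: 58.8
```

send_rows(
  increments=[
    [[0,0,2,0],[0,0,5,0],[0,0,9,0],[0,0,13,0],[0,1,15,0],[-0.5,4,15,0],[-1.3,8,15,0],[-2.5,12,15,0],[-3.7,16,15,0],[-5,20,15,0]],
  ],
)

```text
time: 22.35
tcp_pos: [513.4, 323.3, 166.7]
eef_rot: [-3.141, 0.001, -0.0]
contact_force: [0.3, -0.0, -0.8]
grip_width: 34.0
gripper_force: 59.8
```

send_rows(
  increments=[
    [[-0.7,2.5,0,0],[-1.1,3.4,0,0],[-1.1,3.4,-2,0],[-1.1,3.4,-5,0],[-1.1,3.4,-9,0],[-1.1,3.4,-12,0],[-1.1,3.4,-13.5,0],[-1.1,3.4,-14.2,0],[-1.1,3.4,-14.5,0],[-1.1,3.4,-14.6,0]],
  ],
)

```text
time: 23.35
tcp_pos: [503.6, 356.1, 21.1]
eef_rot: [-3.141, 0.001, -0.002]
contact_force: [0.7, -0.1, -0.7]
grip_width: 33.9
gripper_force: 59.8
```

send_rows(
  increments=[
    [[0,0,-0.1,0],[0,0,-0.1,0],[0,0,-0.1,0]],
  ],
)

```text
time: 23.65
tcp_pos: [503.7, 356.3, 20.5]
eef_rot: [-3.14, 0.001, -0.002]
contact_force: [0.0, -0.7, 6.6]
grip_width: 34.3
gripper_force: 60.4
```

send_rows(
  increments=[
    [[0,0,0,0],[0,0,0,0],[0,0,0,0],[0,0,0,0],[0,0,0,0],[0,0,3,0],[0,0,7,0],[0,0,12,0],[0,0,17,0],[0,0,20,0]],
  ],
  fingers=0,
)

```text
time: 24.65
tcp_pos: [503.8, 356.4, 223.2]
eef_rot: [-3.139, 0.001, -0.005]
contact_force: [-0.1, 0.8, -0.5]
grip_width: 85.3
gripper_force: 0.0
```

send_rows(
  increments=[
    [[1.8,-2.4,0,0],[4.5,-6,0,0],[7.3,-9.7,0,0],[10.1,-13.4,0,0],[12.9,-17.1,0,0],[15.4,-20.5,0,0],[17.2,-22.9,0,0],[17.7,-23.5,0,0],[17.7,-23.5,0,0],[17.7,-23.5,0,0]],
  ],
)

```text
time: 25.65
tcp_pos: [679.1, 122.5, 219.0]
eef_rot: [-3.141, -0.002, 0.002]
contact_force: [-0.5, -0.2, 0.5]
grip_width: 85.6
gripper_force: 0.0
```

Run:
```python
from bench import monitor, vision
from h import *
s=monitor.read_state();print(s['time'],s['tcp_pos'])
c=vision.read_camera('wrist');np.savez('pics/w6.npz',**c)
hsv=cv2.cvtColor(c['pixels'],cv2.COLOR_RGB2HSV).astype(int);m=((hsv[...,0]<6)|(hsv[...,0]>174))&(hsv[...,1]>150)&(hsv[...,2]>80)
ce,st=blob(cv2.morphologyEx(m.astype(np.uint8),cv2.MORPH_CLOSE,np.ones((7,7))),(260,165));print(ce,st,ray(c,ce,46))
cv2.imwrite('pics/w6.png',c['pixels'][...,::-1])
```

```text
25.65 [679.13140922 122.46221749 219.02524645]
[256.62185792 167.99672131] [ 227  138   61   60 2745] [681.25847657 121.28506146  46.        ]
```

View pics/w6.png

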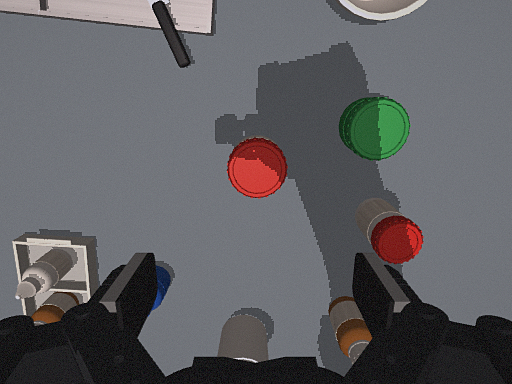

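Jar lid is centred at (257,168), which puts it at (681,121), straight below the gripper with free sides.

send_rows(
  increments=[
    [[0.1,0,-4,0],[0.1,0,-8,0],[0.1,0,-12,0],[0.1,0,-15,0],[0.1,0,-17.5,0],[0.1,0,-19.2,0],[0.1,0,-20,0],[0.1,0,-20.2,0],[0.1,0,-20.2,0]],
  ],
)

```text
time: 26.6
tcp_pos: [681.4, 121.4, 18.0]
eef_rot: [-3.141, -0.0, -0.002]
contact_force: [0.2, 0.1, 0.1]
grip_width: 85.6
gripper_force: 0.0
```

send_rows(
  increments=[
    [[0,0,0,0],[0,0,0,0],[0,0,0,0],[0,0,0,0],[0,0,0,0],[0,0,0,0],[0,0,0,0],[0,0,0,0]],
  ],
  fingers=1,
)

```text
time: 27.4
tcp_pos: [681.7, 121.0, 18.9]
eef_rot: [-3.141, 0.001, -0.003]
contact_force: [-1.1, 0.0, 7.3]
grip_width: 56.3
gripper_force: 63.1
```

send_rows(
  increments=[
    [[0,0,2,0],[0,0,5,0],[0,0,9,0],[0,0,13,0],[0,0,16,0],[-2,2,17,0],[-5,5,17,0],[-8,8,17,0],[-11,11,17,0],[-14,14,17,0]],
  ],
)

```text
time: 28.4
tcp_pos: [539.8, 261.8, 188.0]
eef_rot: [-3.141, 0.001, -0.001]
contact_force: [1.1, 0.7, -1.1]
grip_width: 56.4
gripper_force: 63.9
```

send_rows(
  increments=[
    [[-3,3,0,0],[-6,5.5,0,0],[-9,8.2,0,0],[-10.5,9.7,0,0],[-10.9,10,0,0],[-10.9,10,-2,0],[-10.9,10,-5,0],[-10.9,10,-8,0],[-10.9,10,-11,0],[-10.9,10,-12,0]],
  ],
)

```text
time: 29.4
tcp_pos: [431.9, 359.3, 65.2]
eef_rot: [3.139, -0.002, -0.003]
contact_force: [-0.4, -0.9, -0.2]
grip_width: 56.4
gripper_force: 64.0
```

send_rows(
  increments=[
    [[0,0,-1.5,0],[0,0,-3,0],[0,0,-4,0],[0,0,-4.4,0],[0,0,-4.6,0],[0,0,-4.7,0],[0,0,-4.7,0]],
  ],
)

```text
time: 30.1
tcp_pos: [432.3, 360.8, 21.8]
eef_rot: [-3.141, 0.001, -0.001]
contact_force: [-1.2, -2.0, 8.0]
grip_width: 56.6
gripper_force: 65.2
```

Contact with the floor at the expected height (18.9 + 3). Release, retreat and look.

send_rows(
  increments=[
    [[0,0,0,0],[0,0,0,0],[0,0,0,0],[0,0,0,0],[0,0,0,0],[0,0,2,0],[0,0,6,0],[0,0,11,0],[0,0,16,0],[0,0,20,0]],
  ],
  fingers=0,
)

```text
time: 31.1
tcp_pos: [432.1, 360.9, 223.1]
eef_rot: [-3.141, 0.001, -0.002]
contact_force: [0.1, -0.5, -0.0]
grip_width: 85.4
gripper_force: 0.0
```

send_rows(
  increments=[
    [[2,-4,0,0],[4,-8,1,0],[6,-12,2,0],[8,-16,3,0],[10,-20,4,0],[11,-24,5,0],[12,-28,6,0],[12,-31,6,0],[12,-33,6,0],[12,-33,6,0]],
  ],
)

```text
time: 32.1
tcp_pos: [551.7, 27.3, 280.3]
eef_rot: [3.14, -0.008, -0.0]
contact_force: [0.1, -0.4, 0.1]
grip_width: 85.4
gripper_force: 0.0
```

Run:
```python
from bench import monitor, vision
from h import *
s=monitor.read_state();print(s['time'],s['tcp_pos'])
c=vision.read_camera('side');t=vision.read_camera('top')
a=c['pixels'][120:350,180:380,::-1];b=t['pixels'][130:285,90:430,::-1]
b=cv2.resize(b,(800,365),interpolation=cv2.INTER_CUBIC)
cv2.imwrite('pics/f1.png',b);cv2.imwrite('pics/f2.png',cv2.resize(a,None,fx=2.5,fy=2.5,interpolation=cv2.INTER_CUBIC))
```

```text
32.1 [551.73618573  27.31909692 280.31193273]
```

View pics/f1.png

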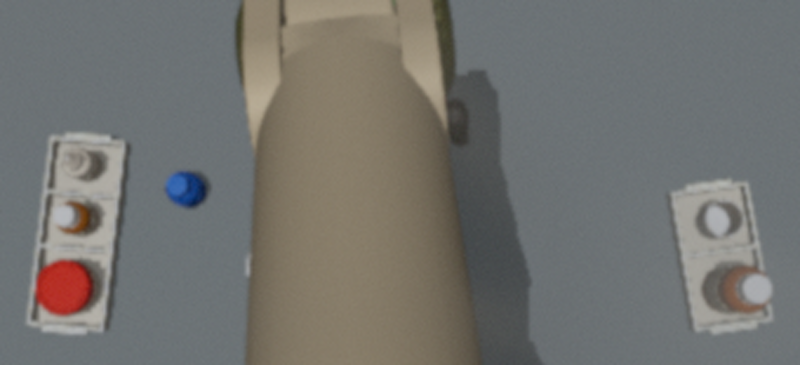

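View pics/f2.png

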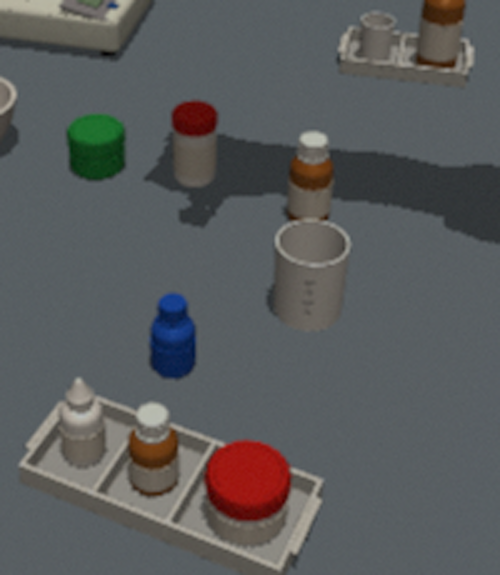

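All five items stand upright in their bays: dropper, small bottle and jar at zoomed (83,430), (153,460) and (248,490), cup and tall bottle at (377,40) and (440,40). The other stock hasn't moved.

```bash
python3 -c "
from bench import ctrl
print(ctrl.sign_off())"
```

```text
the job is handed in; nothing more can be done
None
```

Both dispensing sets are in their trays, and the job is handed in at about 32 s of the 141 s allowed; the hand-in returned no verdict, but the last camera views showed all five items upright in their bays and the other stock standing where it was.

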